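# Spring open the twin-catch die case

### The job

Open the shut grey steel case of bending dies on the bench by touch alone, without gripping anything: with one fingertip on each, press the two catch pads on its front down together and keep both down until the lid has sprung up clear of both hooks. Then let the catches go and push the lid right back until it stops, so that it stays wide open. Do not lift, tip or drag the case, and leave the things round it where they lie.

Things in the scene. Friction and masses are not known exactly. Their poses are not given: they have to be found in the camera images.
- die_case: Shut case of grey sheet steel, 130 (x) x 200 (y) x 51 mm with lid, 4 kg or more, loose on rubber feet (not the blue open one at the back). Origin: centre of its underside. x points from its front wall (x = -65 mm, catches, towards the robot) to its hinge at the back, y to its left seen from the robot, z up. Catches reach out to x = -132 mm, wire bails on the end walls to y = +-108 mm.
- lid (a joint): Lid angle: 0 shut, 1.8 rad fully back at its stop, a little past upright. Either catch alone holds it. With both drawn back a spring lifts it slowly (damped), clear of both hooks from 0.14 rad (after about half a second), to rest half open at about 0.9 to 1 rad some 6 s later. From there the stiff hinge keeps it wherever it is pushed; pushing takes 3 to 10 N near its free edge. Sheet 135 x 206 mm.
- catch_left (a joint): Left catch (+y): steel rocker on a pin along y at x = -82, y = 32, z = 30 mm in the case's frame, finger pad in front, hook above. 0 at rest, 0.32 rad fully down. Pressing the pad draws the hook forward, free at about 0.18 rad (pad 7 mm down). Let go, it springs back; let go too soon, a safety tooth 11 mm above the hook holds the lid just ajar (press again). 2 N to start, 5 N at the end stop.
- catch_right (a joint): The same for the right catch (-y side), at y = -32 mm.
- pad_left (a point): Point to press on the left catch: on top of its finger pad, 36 mm in front of the pin, 36 mm above the bench at rest (x = -118, y = 32 mm in the case's frame; moves with the pad; 11 mm lower at the end stop). The pad is a ribbed steel plate 28 mm wide (y), 48 mm long (x), 3 mm thick, free below; 14 mm of it lies in front of this point. The hook behind it is 69 mm high.
- pad_right (a point): The same for the right catch's pad, 64 mm from pad_left between centres; the gap between the two pads is 36 mm.
- lid_edge (a point): Middle of the lid's free front edge, at its top sheet (a 10 mm rim is turned down below it), 135 mm from the hinge line; 50 mm above the bench when shut, about 155 to 165 mm when sprung half open, at most 185 mm when upright. It moves with the lid.
- hinge_line (a point): Middle of the lid's hinge line at the back of the case, 48 mm above the bench; fixed to the case.
- rubber_strip_mid (a point): Centre of a green strip of ejector rubber, 18 x 100 x 14 mm, lying at the case's left. Leave it alone.
- riser_block_mid (a point): Centre of a black steel riser block wrapped with tape, 31 x 73 x 30 mm, at the case's right. Leave it alone.
- marker_pen_mid (a point): Centre of a black and white marker pen, 16 x 122 x 17 mm, lying to the left in front of the case. Leave it alone.
- try_square_mid (a point): Middle of a small try square, 75 x 131 x 24 mm, on the right of the bench. Leave it alone.
- black_tape_mid (a point): Centre of a roll of black tape, 70 mm across, 18 mm high, behind the case. Leave it alone.

How it is judged (in metres and radians):
On the way:
1. the fingers hold both catches down together while the lid springs up clear of the hooks (value of joint each of catch_left, catch_right above 0.12 rad and value of joint lid between 0.14 and 1.3 rad and contact force between the fingers and die_case above 3 N), for 0.05 s.
At the end, for the whole second after the job is handed in: The lid is pushed back to within 0.2 rad of its stop (over 1.6 of 1.8 rad) and stays there; both catches are back at rest (under 0.05 rad); the case stands flat and within 40 mm of where it was (value of joint lid above 1.6 rad and value of joint each of catch_left, catch_right below 0.05 rad and angle between die_case's own z axis and vertical below 0.05 rad and height (world z) of die_case below 0.008 m and distance of die_case from where it was at the start of the episode below 0.04 m); the robot touches nothing.
It fails at once if the case is dragged more than 50 mm (distance of die_case from where it was at the start of the episode above 0.05 m).
It fails at once if the case is lifted or tipped (angle between die_case's own z axis and vertical above 0.15 rad or height (world z) of die_case above 0.015 m).
It fails at once if a thing lying round the case is moved more than 25 mm or lifted (distance of any of rubber_strip_mid, riser_block_mid, marker_pen_mid, try_square_mid, black_tape_mid from where it was at the start of the episode above 0.025 m).
It also fails if it takes over 46 s, if anything falls off the work surface, if the arm or the gripper's body presses on something with over 40 N, if the wrist force passes 120 N, or if a joint passes its speed limit or range.

### The arm

A 6-joint arm with a two-finger parallel gripper is mounted at the origin on a cart in front of the work surface, level with it; the furniture and walls round the work are solid. World frame = base frame: x ahead of the robot, y to its left, z up, the work surface at z = 0. Lengths are in mm, angles in rad, forces in N, time in s.
With the tool pointing down it reaches from about 350 to 975 mm from the base axis. Payload 7.1 kg.
Tool frame: the origin (TCP) lies on the mounting face of the last link; the fingertips stand 182 mm ahead of it and the grasp point (between the pads) lies 163 mm ahead of it (ctrl.tip_reach is the distance from the TCP to the fingertips, in mm); z points along the fingers, y is the direction in which the jaws open and shut (so a half turn about z gives the same grasp; the last joint's range is limited). The gripper opens to 88 mm and grips with 3 to 60 N. Pads are 20 mm wide; open, the fingers measure 115 mm over their backs; the gripper's body (75 mm by 178 mm) begins 61 mm behind the grasp point.
Start: joints at [-1.289, 0.423, 1.63, -0, 1.089, -0.019], TCP at [185.196, -596.916, 404.675] pointing down, gripper open.
Joint ranges: [-3, 3], [-0.9, 2.11], [0.09, 2.58], [-1.31, 4.45], [0.11, 2.69], [-2.54, 2.54]. Speed limits (rad/s): [2.39, 2.39, 3.01, 3.14, 3.14, 3.14].

### API

Orientations are given as a rotation vector (axis times angle).
In Python, from workcell import ctrl gives the robot as it stands.
- The arm moves only by the tool jog_arm, never from a script. Its argument "steps" is a list that holds one entry, the list of rows, each a list of 7 numbers: the shift along the tool's x, y, z in m, then the turn, a rotation vector about the tool's x, y, z in degrees, then the gripper's target within -1 to 1 (shut at 1, half-way at 0, fully open at -1). A call has 1 to 20 rows; each row shifts and turns the commanded pose from where the row before left it, along the tool's axes as they then stand; what a row does not reach is not made up. A row lasts 1/12 s, in which the tool goes at most 41.7 mm and 7.16 degrees, less where a joint would pass 70% of its speed; a pose out of reach is approached as far as the arm can. A call is refused whole if a number of a shift passes 0.0417 or a number of a turn 7.16, either way. A call with a gripper value outside its range is refused whole. The fingers move at their own pace and stop on an object; the grip force is fixed at half the most. Time passes only in rows, so rows that do not move let the fingers close. It gives the time, the measured TCP pose, the force and the opening at its end, in the units of the state.
- ctrl.get_obs(): the state, without advancing time (a new reading comes with each control period).
- ctrl.get_image(name): name is "scene" or "top" or "wrist"; returns the picture (400x640x3 uint8, red, green, blue); there is no depth.
- ctrl.camera_info(name): a dict with "fx", "fy", "cx", "cy" (pixels), "dist" ([k1, k2, p1, p2, k3] as OpenCV has them; the pictures are not rectified), "origin" and "attitude" of the camera in the world; the wrist camera has in their place "T_tool_cam" (4x4, takes a point from camera to tool coordinates, whose origin is the TCP and whose axes are the flange's). Camera axes: x right, y down, z forward; pixel columns grow to the right and rows downward; lengths in mm; the calibration is good to about 2 mm. A picture is of the moment at which its call begins: read the wrist's pose just before it. camera_info takes no time and is no camera call.
- ctrl.close_job(): hands the job in, once; it reports no verdict.
Trained networks look in the newest picture that a camera, given by its name, has taken for a name from the list of things; names that differ only in an ending like _2 or _b are one class to them, and where a whole thing is asked for, a point or a joint stands for the part that bears it (a point fixed in the world has none). Each returns a list of dicts, best first, with "p" (0 to 1); they miss things now and then, are a little off and sometimes report something else, mostly with a low value. They report only what shows in the picture. A call takes as long as a camera call.
- ctrl.look_for(thing, camera): "bbox" ([left, top, right, bottom] in pixels, round what is visible of it).
- ctrl.trace(thing, camera): "pixels" (400x640 bool, what is visible of it) and "bbox" ([left, top, right, bottom] in pixels, round what is visible of it).
- ctrl.landmark_of(thing, camera): "uv" ([column, row] in pixels: a listed point, or the origin of a listed thing).
The state is a dict: "t": time; "qpos": joint angles; "qvel": joint speeds; "joint_torque": joint torques, N m; "ee_pos": TCP position; "orientation": TCP orientation; "ft_force": force on the tool from outside, world axes, zero at the start; "moment": the same for the moment, N m; "width": finger opening in mm.
Only numpy, scipy, OpenCV 4.12 (cv2) and the standard library are available. Lean on these libraries where they do the work, as an engineer would, in place of code of your own. Each camera call takes 0.05 s, during which the arm holds its last target.

## Working session

There is one attempt and no reset: what is moved stays moved. The work goes in short steps, Python scripts to look and compute and a tool call to move; the robot and the scene stay as the last step left them, time stands still between calls to the robot, and variables do not carry over. Pictures are saved under pics/ and viewed, and the job is handed in when it is done.

Besides the shell and the picture viewer there is one more tool, called as name(argument=value, ...), one argument or row to a line, values as JSON. jog_arm: Moves the arm, as the interface text tells. Its arguments: {"type":"object","properties":{"steps":{"type":"array"}},"required":["steps"]}

```bash
ls; mkdir -p pics
cat > h.py <<'E'
import numpy as np, cv2
from workcell import ctrl
from scipy.spatial.transform import Rotation as R
def cam(name,obs=None):
    i=ctrl.camera_info(name)
    K=np.array([[i['fx'],0,i['cx']],[0,i['fy'],i['cy']],[0,0,1]],float);d=np.array(i['dist'],float)
    if 'T_tool_cam' in i:
        o=obs or ctrl.get_obs()
        T=np.eye(4);T[:3,:3]=R.from_rotvec(o['orientation']).as_matrix();T[:3,3]=o['ee_pos']
        T=T@np.array(i['T_tool_cam'])
        return K,d,T[:3,:3],T[:3,3]
    a=np.array(i['attitude'],float)
    Rm=a if a.shape==(3,3) else R.from_rotvec(a).as_matrix()
    return K,d,Rm,np.array(i['origin'],float)
def ray(c,uv):
    K,d,Rm,o=c
    p=cv2.undistortPoints(np.array([[uv]],float),K,d)[0,0]
    return o,Rm@np.array([p[0],p[1],1])
def atz(c,uv,z):
    o,r=ray(c,uv); return o+r*(z-o[2])/r[2]
def proj(c,P):
    K,d,Rm,o=c
    Pc=(np.atleast_2d(P)-o)@Rm
    return cv2.projectPoints(Pc,np.zeros(3),np.zeros(3),K,d)[0][:,0]
def save(name,img): cv2.imwrite('pics/'+name+'.png',img[:,:,::-1])
E
python3 - <<'E'
from h import *
o=ctrl.get_obs();print(o)
for n in ['scene','top','wrist']:
    print(n,ctrl.camera_info(n)); save(n+'0',ctrl.get_image(n))
for n in ['scene','top']:
    c=cam(n)
    for t,z in [('pad_left',36),('pad_right',36),('lid_edge',50),('hinge_line',48),('die_case',0),('rubber_strip_mid',7),('riser_block_mid',15),('marker_pen_mid',8),('try_square_mid',12),('black_tape_mid',9)]:
        for r in ctrl.landmark_of(t,n)[:2]:
            print(n,t,round(r['p'],2),np.round(r['uv']),np.round(atz(c,r['uv'],z)))
E
```

```text
pics
{'t': 0.0, 'qpos': array([-1.28898807e+00,  4.23863123e-01,  1.63071824e+00,  1.11922319e-05,
        1.08857800e+00, -1.90026898e-02]), 'qvel': array([ 0.00025262, -0.00102252, -0.00015281, -0.00113551, -0.00035696,
        0.00145257]), 'joint_torque': array([-9.14114139e-05, -5.44631588e+01, -2.73662406e+01,  6.44624582e-02,
        2.27647321e-02, -1.56704932e-04]), 'ee_pos': array([ 185.12868335, -596.6523483 ,  403.87646507]), 'orientation': array([-3.10458960e+00, -4.70492229e-01,  3.06862529e-04]), 'ft_force': array([-0.65785192,  0.12869057, -0.74853769]), 'moment': array([-0.04381235, -0.01844332, -0.01723505]), 'width': 87.88641529673275}
scene {'fx': 386.4405011803974, 'fy': 386.4405011803974, 'cx': 317.4374535504161, 'cy': 200.4178293002702, 'dist': array([0.02552718, 0.        , 0.        , 0.        , 0.        ]), 'origin': array([117.36368655, 810.59636016, 533.55509263]), 'attitude': array([-0.73513169,  2.35767948, -1.38111738])}
top {'fx': 473.4948952115035, 'fy': 473.4948952115035, 'cx': 315.6072026502727, 'cy': 196.72905369366597, 'dist': array([-0.12386146
[... 1169 characters left out ...]
318. 233.] [566. 174.   8.]
scene try_square_mid 0.83 [370. 181.] [ 591. -142.   12.]
scene black_tape_mid 0.63 [243. 217.] [770. 220.   9.]
top pad_left 0.51 [331. 241.] [467. 106.  36.]
top pad_right 0.56 [348. 221.] [529.  62.  36.]
top lid_edge 0.79 [327. 220.] [526. 122.  50.]
top hinge_line 0.76 [289. 191.] [598. 240.  48.]
top die_case 0.64 [308. 208.] [561. 183.   0.]
top rubber_strip_mid 0.78 [261. 241.] [451. 307.   7.]
top riser_block_mid 0.6 [345. 174.] [672.  83.  15.]
top marker_pen_mid 0.8 [302. 269.] [384. 179.   8.]
top try_square_mid 0.89 [420. 209.] [ 588. -143.   12.]
top try_square_mid 0.22 [345. 220.] [536.  71.  12.]
top black_tape_mid 0.86 [301. 139.] [767. 224.   9.]
```

Run:
```python
import cv2
t=cv2.imread('pics/top0.png');s=cv2.imread('pics/scene0.png')
cv2.imwrite('pics/top0z.png',cv2.resize(t[110:310,210:470],None,fx=3,fy=3,interpolation=cv2.INTER_CUBIC))
cv2.imwrite('pics/scene0z.png',cv2.resize(s[140:320,230:490],None,fx=3,fy=3,interpolation=cv2.INTER_CUBIC))
```

```text
(no output)
```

View pics/top0z.png

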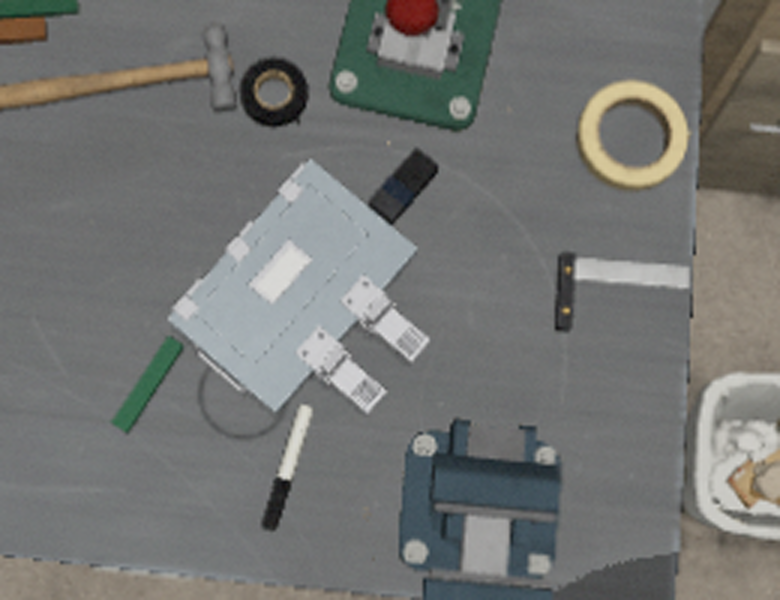

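View pics/scene0z.png

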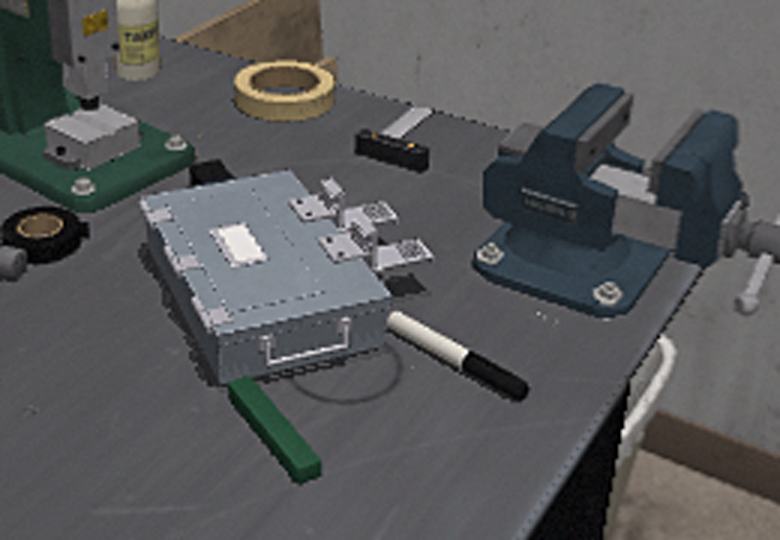

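View pics/scene0.png

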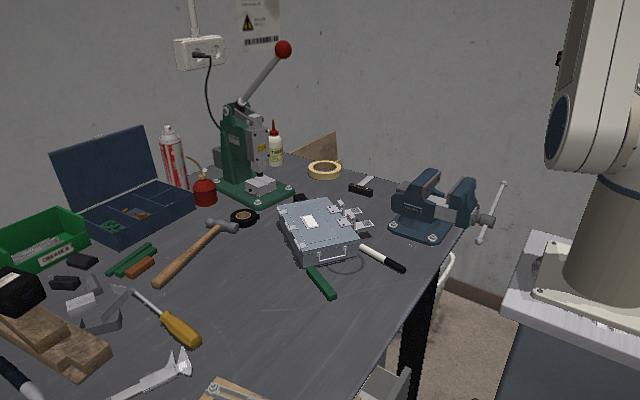

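```bash
cat >> h.py <<'E'
def fit(obs,x0=(565,175,0.97)):
    """obs list of (cam, Pcase, uv, w)"""
    from scipy.optimize import least_squares
    def W(x,P):
        c,s=np.cos(x[2]),np.sin(x[2]); P=np.asarray(P,float)
        return np.array([x[0]+c*P[0]-s*P[1],x[1]+s*P[0]+c*P[1],P[2]])
    f=lambda x: np.concatenate([(proj(c,W(x,P))[0]-uv)*w for c,P,uv,w in obs])
    r=least_squares(f,x0,loss='soft_l1',x_scale=[10,10,.1]); return r.x,f(r.x).reshape(-1,2)
def case2w(x,P):
    c,s=np.cos(x[2]),np.sin(x[2]);P=np.atleast_2d(np.asarray(P,float))
    return np.c_[x[0]+c*P[:,0]-s*P[:,1],x[1]+s*P[:,0]+c*P[:,1],P[:,2]]
E
python3 - <<'E'
from h import *
t=cam('top');s=cam('scene')
z=lambda u,v:(u/3+210-.33,v/3+110-.33)
zs=lambda u,v:(u/3+230-.33,v/3+140-.33)
L=[(t,(65,103,50),z(170,318),1),(t,(65,-103,50),z(310,160),1),(t,(-70,-103,50),z(416,248),1),(t,(-70,103,50),z(275,410),1),
(s,(65,103,50),zs(218,332),1),(s,(-70,103,50),zs(392,293),1),(s,(65,-103,50),zs(140,196),1),(s,(-70,-103,50),zs(291,170),1),
(t,(-118,32,36),(331,241),.5),(t,(-118,-32,36),(348,221),.5),(t,(-70,0,50),(327,220),.5),(t,(65,0,48),(289,191),.5)]
for LL in (L,L[:4],L[4:8]):
    x,r=fit(LL);print(x,np.degrees(x[2]));print(np.round(r,1).tolist())
x,r=fit(L)
print(case2w(x,[(-118,32,36),(-118,-32,36),(-122,0,36),(-70,0,50)]))
img=cv2.imread('pics/top0.png');im2=cv2.imread('pics/scene0.png')
P=[]
for a,im,nm in((t,img,'to'),(s,im2,'so')):
    im=cv2.resize(im,None,fx=3,fy=3,interpolation=cv2.INTER_CUBIC)
    def pl(P,col):
        p=np.round((proj(a,case2w(x,P))+.33)*3).astype(int);cv2.polylines(im,[p],True,col,1)
    pl([(65,103,50),(65,-103,50),(-70,-103,50),(-70,103,50)],(0,0,255))
    for k in(-32,32): pl([(-84,k-14,36),(-84,k+14,36),(-132,k+14,36),(-132,k-14,36)],(0,255,0))
    # gripper body and fingers footprint at press
    pl([(-120-37.5,-89,110),(-120-37.5,89,110),(-120+37.5,89,110),(-120+37.5,-89,110)],(255,0,255))
    cv2.imwrite('pics/%s.png'%nm,im[330:930,630:1410] if nm=='to' else im[420:960,690:1470])
# vise heights
for uv in [z(455,422),z(530,430),z(440,460),z(425,445)]:
    print([np.round(atz(t,uv,h)[:2]) for h in(0,100,150)])
E
```

```text
[566.81062652 184.21990997   0.96129124] 55.07793107202505
[[-0.8, 0.0], [0.2, -0.9], [0.8, -0.5], [0.4, 0.5], [-0.1, 0.7], [0.6, 0.5], [0.4, 0.1], [-0.0, -0.4], [0.1, -0.9], [-1.1, 0.6], [-0.6, -0.5], [0.3, -1.1]]
[566.17911301 184.6991021    0.95830342] 54.906741511660826
[[-1.0, 0.1], [0.1, -0.7], [0.7, -0.2], [0.1, 0.7]]
[568.0635155  183.41976294   0.96214443] 55.12681508507915
[[-0.3, 0.3], [0.3, 0.1], [0.2, -0.2], [-0.3, -0.7]]
[[473.02233595 105.7867757   36.        ]
 [525.49794801  69.14922476  36.        ]
 [496.97029505  84.18827448  36.        ]
 [526.73830518 126.82470928  50.        ]]
[array([454.,  16.]), array([444.,  24.]), array([439.,  28.])]
[array([453., -57.]), array([443., -43.]), array([438., -36.])]
[array([416.,  27.]), array([409.,  35.]), array([405.,  38.])]
[array([429.,  43.]), array([421.,  49.]), array([417.,  52.])]
```

View pics/to.png

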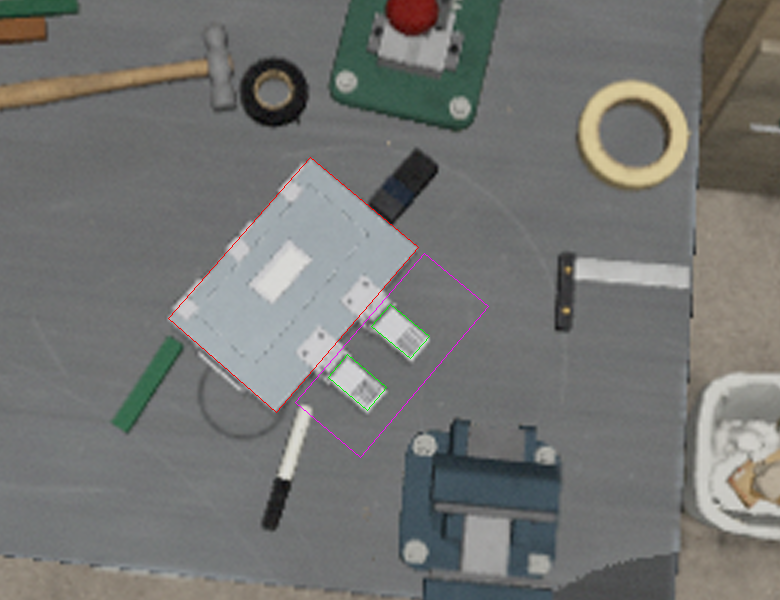

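View pics/so.png

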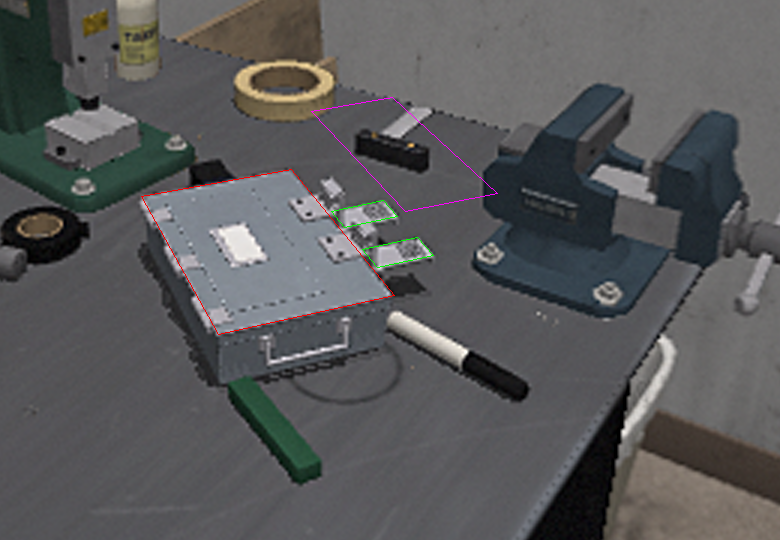

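Run:
```python
from h import *
t=cam('top');s=cam('scene')
z=lambda u,v:(u/3+210-.33,v/3+110-.33)
zs=lambda u,v:(u/3+230-.33,v/3+140-.33)
for uv in [zs(600,85),zs(635,95),zs(545,145)]:
    print([np.round(atz(s,uv,h)[:2]) for h in(80,120,160,200)])
for uv in [z(437,457),z(560,460),z(437,505),z(560,515)]:
    print('t',[np.round(atz(t,uv,h)[:2]) for h in(80,120,160,200)])
```

```text
[array([ 432., -185.]), array([404., -98.]), array([376., -10.]), array([349.,  78.])]
[array([ 397., -182.]), array([373., -94.]), array([348.,  -7.]), array([323.,  81.])]
[array([426., -42.]), array([398.,  33.]), array([371., 109.]), array([344., 184.])]
t [array([413.,  36.]), array([410.,  39.]), array([407.,  42.]), array([404.,  45.])]
t [array([421., -75.]), array([417., -69.]), array([414., -62.]), array([411., -56.])]
t [array([370.,  32.]), array([368.,  35.]), array([367.,  39.]), array([365.,  42.])]
t [array([371., -79.]), array([370., -72.]), array([368., -65.]), array([366., -59.])]
```

jog_arm(
  steps=[
    [[0, 0, 0, 0, 0, -6.3, -0.18], [0, 0, 0, 0, 0, -6.3, -0.18], [0, 0, 0, 0, 0, -6.3, -0.18], [0, 0, 0, 0, 0, -6.3, -0.18], [0, 0, 0, 0, 0, -6.3, -0.18], [0, 0, 0, 0, 0, -6.3, -0.18], [0.0307, -0.0056, 0, 0, 0, 0, -0.18], [0.0307, -0.0056, 0, 0, 0, 0, -0.18], [0.0307, -0.0056, 0, 0, 0, 0, -0.18], [0.0307, -0.0056, 0, 0, 0, 0, -0.18], [0.0307, -0.0056, 0, 0, 0, 0, -0.18], [0.0307, -0.0056, 0, 0, 0, 0, -0.18], [0.0307, -0.0056, 0, 0, 0, 0, -0.18], [0.0307, -0.0056, 0, 0, 0, 0, -0.18], [0.0307, -0.0056, 0, 0, 0, 0, -0.18], [0.0307, -0.0056, 0, 0, 0, 0, -0.18], [0.0307, -0.0056, 0, 0, 0, 0, -0.18], [0.0307, -0.0056, 0, 0, 0, 0, -0.18]],
  ],
)

```text
t: 2.65
ee_pos: [341.6, -255.1, 404.9]
orientation: [2.786, 1.451, 0.0]
ft_force: [-0.1, -0.4, 0.5]
width: 51.9
```

jog_arm(
  steps=[
    [[0.0307, -0.0056, 0, 0, 0, 0, -0.18], [0.0307, -0.0056, 0, 0, 0, 0, -0.18], [0.0307, -0.0056, 0, 0, 0, 0, -0.18], [0.0307, -0.0056, 0, 0, 0, 0, -0.18], [0.0307, -0.0056, 0, 0, 0, 0, -0.18], [0.0307, -0.0056, 0, 0, 0, 0, -0.18], [0.0307, -0.0056, 0, 0, 0, 0, -0.18], [0.0307, -0.0056, 0, 0, 0, 0, -0.18], [0.0307, -0.0056, 0, 0, 0, 0, -0.18], [0, 0, 0, 0, 0, 0, -0.18]],
  ],
)

```text
t: 3.48
ee_pos: [460.1, 2.3, 405.1]
orientation: [2.784, 1.456, 0.004]
ft_force: [-0.7, -0.4, 0.1]
width: 51.5
```

```bash
cat >> h.py <<'E'
X=np.array([566.81,184.22,0.9613])
def where(x=X):
    o=ctrl.get_obs(); Rm=R.from_rotvec(o['orientation']).as_matrix(); p=np.array(o['ee_pos'])
    tip=p+Rm[:,2]*ctrl.tip_reach; c,s=np.cos(x[2]),np.sin(x[2]); d=tip-[x[0],x[1],0]
    tc=np.array([c*d[0]+s*d[1],-s*d[0]+c*d[1],tip[2]])
    print('t %.2f tip_w %s tip_case %s F %s M %s w %.1f'%(o['t'],np.round(tip,1),np.round(tc,1),np.round(o['ft_force'],1),np.round(o['moment'],2),o['width']))
    print('yaw x',np.degrees(np.arctan2(Rm[1,0],Rm[0,0])),'zaxis',np.round(Rm[:,2],4),'q',np.round(o['qpos'],2))
    return o,tc
E
python3 - <<'E'
from h import *
where()
o=ctrl.get_obs();save('w1',ctrl.get_image('wrist'));c=cam('wrist',o)
for th,z in [('pad_left',36),('pad_right',36),('lid_edge',50),('hinge_line',48)]:
    for r in ctrl.landmark_of(th,'wrist')[:2]:
        print(th,round(r['p'],2),np.round(r['uv']),np.round(atz(c,r['uv'],z)))
im=cv2.imread('pics/w1.png')
for P,col in [([(65,103,50),(65,-103,50),(-70,-103,50),(-70,103,50)],(0,0,255))]+[([(-84,k-14,36),(-84,k+14,36),(-132,k+14,36),(-132,k-14,36)],(0,255,0)) for k in(-32,32)]:
    cv2.polylines(im,[np.round(proj(c,case2w(X,P))).astype(int)],True,col,1)
cv2.imwrite('pics/w1o.png',im)
E
```

```text
t 3.48 tip_w [460.5   2.4 223.1] tip_case [-209.9  -16.9  223.1] F [-0.7 -0.4  0.1] M [-0.03 -0.02  0.02] w 51.5
yaw x 55.22467331115028 zaxis [ 0.0023  0.001  -1.    ] q [-0.02  0.18  1.98  0.    0.98  0.58]
pad_left 0.69 [273.  99.] [474. 102.  36.]
pad_right 0.6 [324.  99.] [521.  70.  36.]
lid_edge 0.88 [297.  49.] [525. 126.  50.]
```

View pics/w1o.png

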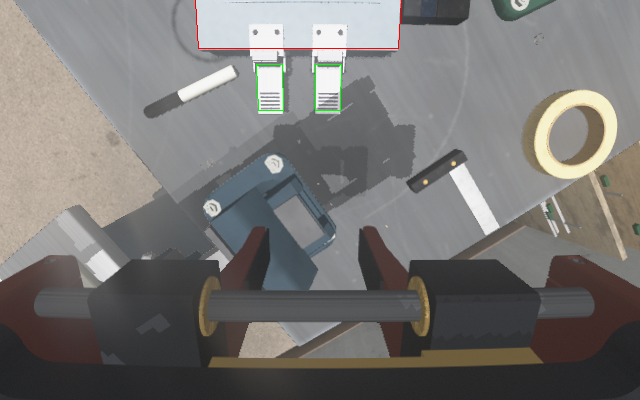

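jog_arm(
  steps=[
    [[0.0225, -0.0042, 0, 0, 0, 0, -0.18], [0.0225, -0.0042, 0, 0, 0, 0, -0.18], [0.0225, -0.0042, 0, 0, 0, 0, -0.18], [0.0225, -0.0042, 0, 0, 0, 0, -0.18], [0, 0, 0.025, 0, 0, 0, -0.18], [0, 0, 0.025, 0, 0, 0, -0.18], [0, 0, 0.025, 0, 0, 0, -0.18], [0, 0, 0.025, 0, 0, 0, -0.18], [0, 0, 0.025, 0, 0, 0, -0.18], [0, 0, 0.02, 0, 0, 0, -0.18], [0, 0, 0.015, 0, 0, 0, -0.18], [0, 0, 0, 0, 0, 0, -0.18], [0, 0, 0, 0, 0, 0, -0.18]],
  ],
)

```text
t: 4.82
ee_pos: [495.9, 81.1, 244.3]
orientation: [-2.787, -1.449, 0.003]
ft_force: [-0.8, -0.3, 0.0]
width: 51.9
```

Run:
```python
from h import *
where()
save('w2',ctrl.get_image('wrist'));s=ctrl.get_image('scene');save('s2',cv2.resize(s[120:300,260:500],None,fx=3,fy=3,interpolation=cv2.INTER_CUBIC))
```

```text
t 4.82 tip_w [495.5  81.1  62.3] tip_case [-125.4   -0.6   62.3] F [-0.8 -0.3  0. ] M [-0.01 -0.01 -0.06] w 51.9
yaw x 54.93692568980774 zaxis [-1.9e-03 -3.0e-04 -1.0e+00] q [ 0.14  0.5   1.99 -0.    0.65  0.75]
```

View pics/w2.png

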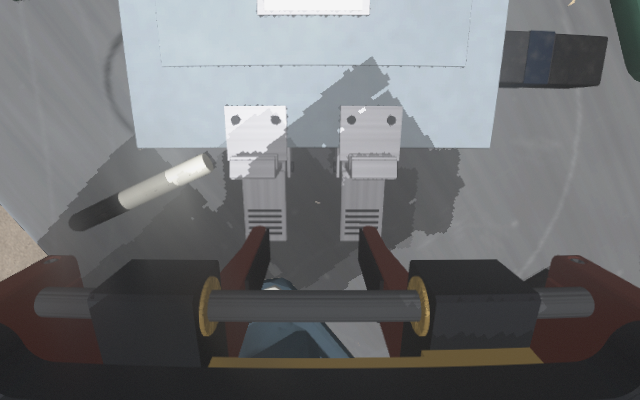

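View pics/s2.png

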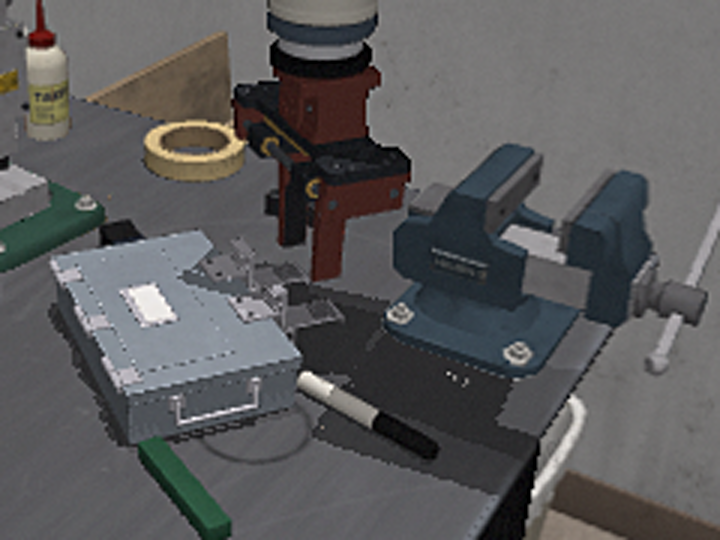

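jog_arm(
  steps=[
    [[0.003, -0.0003, 0.006, 0, 0, 0, -0.18], [0.003, -0.0003, 0.006, 0, 0, 0, -0.18], [0, 0, 0.006, 0, 0, 0, -0.18], [0, 0, 0.005, 0, 0, 0, -0.18], [0, 0, 0, 0, 0, 0, -0.18], [0, 0, 0, 0, 0, 0, -0.18]],
  ],
)

```text
t: 5.42
ee_pos: [498.8, 87.5, 221.2]
orientation: [-2.786, -1.452, 0.002]
ft_force: [0.4, -0.7, 0.2]
width: 51.7
```

Run:
```python
from h import *
where()
```

```text
t 5.42 tip_w [498.6  87.5  39.2] tip_case [-118.4    0.5   39.2] F [ 0.4 -0.7  0.2] M [-0.01 -0.08  0.03] w 51.7
yaw x 55.046676180091325 zaxis [-1.1e-03 -2.0e-04 -1.0e+00] q [0.15 0.55 1.99 0.   0.6  0.76]
```

jog_arm(
  steps=[
    [[0, 0, 0.002, 0, 0, 0, -0.18], [0, 0, 0.002, 0, 0, 0, -0.18], [0, 0, 0.002, 0, 0, 0, -0.18], [0, 0, 0.002, 0, 0, 0, -0.18], [0, 0, 0, 0, 0, 0, -0.18], [0, 0, 0, 0, 0, 0, -0.18]],
  ],
)

```text
t: 5.92
ee_pos: [499.0, 87.2, 214.3]
orientation: [2.786, 1.451, -0.0]
ft_force: [-1.7, -2.8, 9.4]
width: 51.7
```

Run:
```python
from h import *
where()
```

```text
t 5.92 tip_w [499.   87.1  32.3] tip_case [-118.4   -0.    32.3] F [-1.7 -2.8  9.4] M [-0.44  0.39 -0.  ] w 51.7
yaw x 55.038593487459366 zaxis [-0.e+00 -3.e-04 -1.e+00] q [ 0.15  0.56  1.99 -0.    0.59  0.76]
```

jog_arm(
  steps=[
    [[0, 0, 0.002, 0, 0, 0, -0.18], [0, 0, 0.002, 0, 0, 0, -0.18], [0, 0, 0, 0, 0, 0, -0.18]],
  ],
)

```text
t: 6.17
ee_pos: [499.0, 87.1, 210.3]
orientation: [2.786, 1.451, -0.0]
ft_force: [-3.6, -4.0, 13.7]
width: 51.5
```

Run:
```python
from h import *
where()
save('w3',ctrl.get_image('wrist'));s=ctrl.get_image('scene');save('s3',cv2.resize(s[180:280,280:400],None,fx=6,fy=6,interpolation=cv2.INTER_CUBIC))
```

```text
t 6.17 tip_w [499.   87.   28.3] tip_case [-118.5   -0.    28.3] F [-3.6 -4.  13.7] M [-0.55  0.57  0.04] w 51.5
yaw x 55.03927737487171 zaxis [-0.e+00 -4.e-04 -1.e+00] q [ 0.15  0.57  1.99 -0.    0.58  0.76]
```

View pics/s3.png

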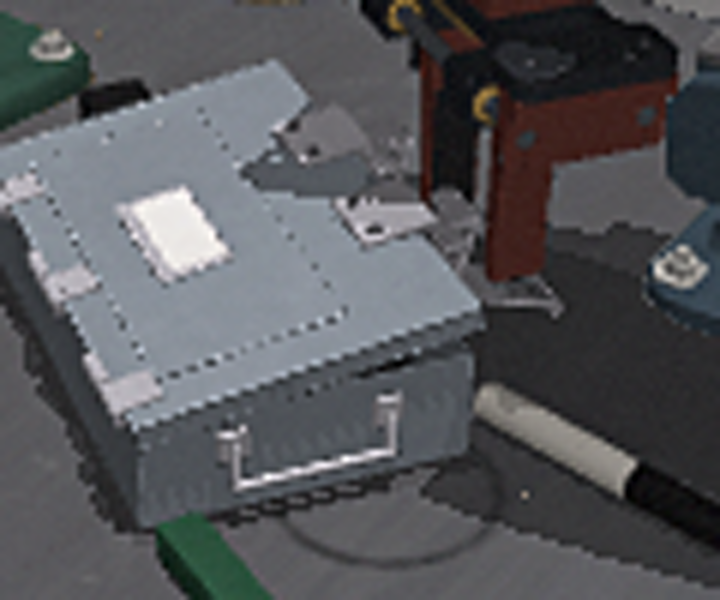

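View pics/w3.png

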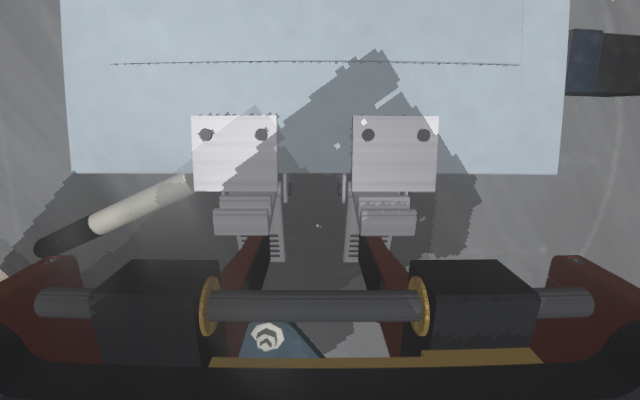

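The scene view shows the lid lifting (gap at about 400,365 in the crop), and the wrist view shows both fingers on their pads. I'll hold.

jog_arm(
  steps=[
    [[0, 0, 0, 0, 0, 0, -0.18], [0, 0, 0, 0, 0, 0, -0.18], [0, 0, 0, 0, 0, 0, -0.18], [0, 0, 0, 0, 0, 0, -0.18], [0, 0, 0, 0, 0, 0, -0.18], [0, 0, 0, 0, 0, 0, -0.18], [0, 0, 0, 0, 0, 0, -0.18], [0, 0, 0, 0, 0, 0, -0.18], [0, 0, 0, 0, 0, 0, -0.18], [0, 0, 0, 0, 0, 0, -0.18], [0, 0, 0, 0, 0, 0, -0.18], [0, 0, 0, 0, 0, 0, -0.18]],
  ],
)

```text
t: 7.27
ee_pos: [499.0, 87.1, 210.6]
orientation: [2.786, 1.451, -0.0]
ft_force: [-3.7, -3.9, 13.7]
width: 51.9
```

Run:
```python
from h import *
where()
s=ctrl.get_image('scene');save('s4',cv2.resize(s[140:280,260:440],None,fx=4,fy=4,interpolation=cv2.INTER_CUBIC))
```

```text
t 7.27 tip_w [499.   87.   28.6] tip_case [-118.5   -0.    28.6] F [-3.7 -3.9 13.7] M [-0.57  0.56  0.04] w 51.9
yaw x 55.04094689848849 zaxis [ 0.e+00 -4.e-04 -1.e+00] q [ 0.15  0.57  1.99 -0.    0.58  0.76]
```

View pics/s4.png

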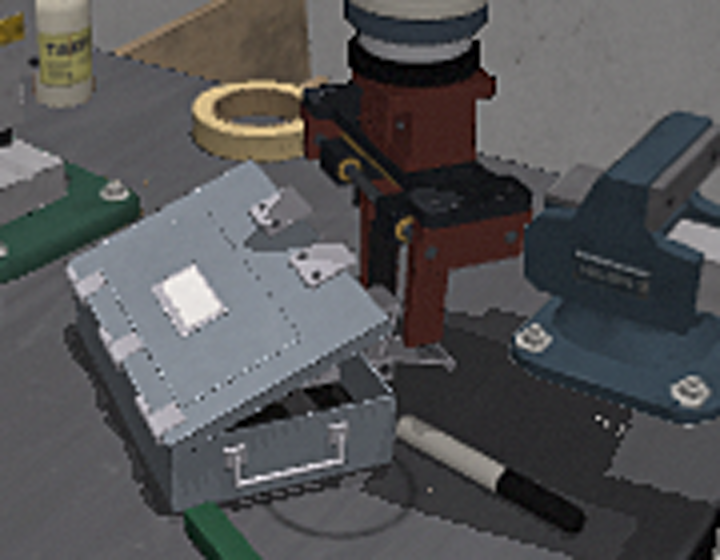

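jog_arm(
  steps=[
    [[0, 0, -0.005, 0, 0, 0, -0.18], [0, 0, -0.006, 0, 0, 0, -0.18], [-0.002, 0, -0.01, 0, 0, 0, -0.18], [-0.005, 0, -0.02, 0, 0, 0, -0.18], [-0.005, 0, -0.02, 0, 0, 0, -0.18], [-0.005, 0, -0.02, 0, 0, 0, -0.18], [-0.005, 0, -0.02, 0, 0, 0, -0.18], [-0.005, 0, -0.02, 0, 0, 0, -0.18], [0, 0, 0, 0, 0, 0, -0.18], [0, 0, 0, 0, 0, 0, -0.18]],
  ],
)

```text
t: 8.15
ee_pos: [483.6, 65.2, 331.8]
orientation: [2.786, 1.45, 0.004]
ft_force: [0.1, -0.6, -0.4]
width: 51.9
```

Run:
```python
from h import *
where()
s=ctrl.get_image('scene');save('s5',cv2.resize(s[140:280,260:440],None,fx=4,fy=4,interpolation=cv2.INTER_CUBIC))
```

```text
t 8.15 tip_w [484.1  65.2 149.8] tip_case [-144.9   -0.3  149.8] F [ 0.1 -0.6 -0.4] M [-0.04 -0.02 -0.03] w 51.9
yaw x 55.011502938893514 zaxis [ 2.7e-03  3.0e-04 -1.0e+00] q [0.11 0.33 1.98 0.   0.82 0.72]
```

View pics/s5.png

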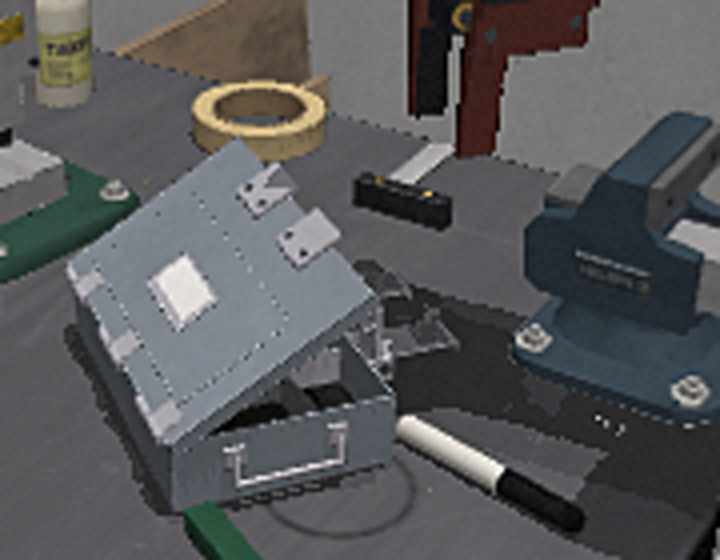

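Run:
```python
from h import *
t=cam('top');s=cam('scene')
for h in (300,350,400,450): print(h,np.round(atz(t,(210+413/3,110+15/3),h)),np.round(atz(s,(283,49),h)))
```

```text
300 [742.  99. 300.] [1216. -510.  300.]
350 [722. 101. 350.] [ 980. -227.  350.]
400 [702. 102. 400.] [745.  55. 400.]
450 [682. 104. 450.] [510. 338. 450.]
```

jog_arm(
  steps=[
    [[0, 0, 0.005, 0, 0, 0, -0.18], [0, 0, 0.005, 0, 0, 0, -0.18], [0, 0, 0, 0, 0, 0, -0.18], [0, 0, 0, 0, 0, 0, -0.18], [0, 0, 0, 0, 0, 0, -0.18], [0, 0, 0, 0, 0, 0, -0.18], [0, 0, 0, 0, 0, 0, -0.18], [0, 0, 0, 0, 0, 0, -0.18], [0, 0, 0, 0, 0, 0, -0.18], [0, 0, 0, 0, 0, 0, -0.18], [0, 0, 0, 0, 0, 0, -0.18], [0, 0, 0, 0, 0, 0, -0.18], [0, 0, 0, 0, 0, 0, -0.18], [0, 0, 0, 0, 0, 0, -0.18], [0, 0, 0, 0, 0, 0, -0.18], [0, 0, 0, 0, 0, 0, -0.18], [0, 0, 0, 0, 0, 0, -0.18], [0, 0, 0, 0, 0, 0, -0.18], [0, 0, 0, 0, 0, 0, -0.18], [0, 0, 0, 0, 0, 0, -0.18]],
  ],
)

```text
t: 9.87
ee_pos: [483.6, 65.3, 320.7]
orientation: [2.786, 1.452, 0.0]
ft_force: [0.5, 0.3, -0.1]
width: 51.8
```

jog_arm(
  steps=[
    [[0, 0, 0, 0, 0, 0, -0.18], [0, 0, 0, 0, 0, 0, -0.18], [0, 0, 0, 0, 0, 0, -0.18], [0, 0, 0, 0, 0, 0, -0.18], [0, 0, 0, 0, 0, 0, -0.18], [0, 0, 0, 0, 0, 0, -0.18], [0, 0, 0, 0, 0, 0, -0.18], [0, 0, 0, 0, 0, 0, -0.18], [0, 0, 0, 0, 0, 0, -0.18], [0, 0, 0, 0, 0, 0, -0.18], [0, 0, 0, 0, 0, 0, -0.18], [0, 0, 0, 0, 0, 0, -0.18], [0, 0, 0, 0, 0, 0, -0.18], [0, 0, 0, 0, 0, 0, -0.18], [0, 0, 0, 0, 0, 0, -0.18], [0, 0, 0, 0, 0, 0, -0.18], [0, 0, 0, 0, 0, 0, -0.18], [0, 0, 0, 0, 0, 0, -0.18], [0, 0, 0, 0, 0, 0, -0.18], [0, 0, 0, 0, 0, 0, -0.18]],
  ],
)

```text
t: 11.53
ee_pos: [483.6, 65.3, 320.7]
orientation: [-2.786, -1.451, 0.0]
ft_force: [-0.8, 0.0, 0.4]
width: 52.0
```

Run:
```python
from h import *
where()
s=ctrl.get_image('scene');save('s6',cv2.resize(s[140:280,260:440],None,fx=4,fy=4,interpolation=cv2.INTER_CUBIC))
t=ctrl.get_image('top')
for n in('scene','top'):
  c=cam(n)
  for r in ctrl.landmark_of('lid_edge',n)[:1]:
    print(n,r)
    for a in (.6,.8,.9,1,1.1): print(a,np.round(proj(c,case2w(X,(65-135*np.cos(a),0,48+135*np.sin(a))))))
```

```text
t 11.53 tip_w [483.6  65.3 138.7] tip_case [-145.1    0.2  138.7] F [-0.8  0.   0.4] M [-0.03 -0.05  0.04] w 52.0
yaw x 55.03253425054934 zaxis [-0.  0. -1.] q [0.11 0.35 1.99 0.   0.8  0.72]
scene {'uv': [322.1, 182.4], 'p': 0.65}
0.6 [[334. 189.]]
0.8 [[327. 182.]]
0.9 [[322. 180.]]
1 [[318. 177.]]
1.1 [[313. 175.]]
top {'uv': [310.7, 201.6], 'p': 0.89}
0.6 [[319. 209.]]
0.8 [[315. 203.]]
0.9 [[312. 200.]]
1 [[308. 197.]]
1.1 [[305. 194.]]
```

View pics/s6.png

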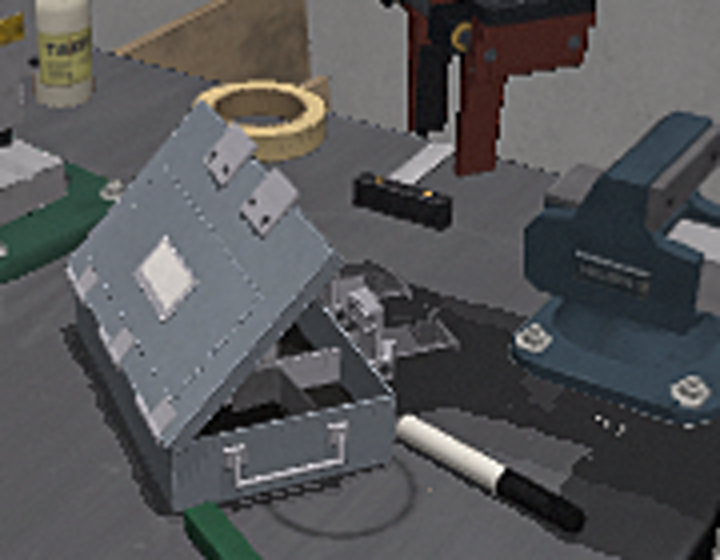

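jog_arm(
  steps=[
    [[0.018, 0, 0.004, 0, 0, 0, -0.18], [0.018, 0, 0.004, 0, 0, 0, -0.18], [0.018, 0, 0, 0, 0, 0, -0.18], [0.018, 0, 0, 0, 0, 0, -0.18], [0.012, 0, 0, 0, 0, 0, -0.18], [0.006, 0, 0, 0, 0, 0, -0.18], [0.006, 0, 0, 0, 0, 0, -0.18], [0.006, 0, 0, 0, 0, 0, -0.18], [0.006, 0, 0, 0, 0, 0, -0.18], [0.006, 0, 0, 0, 0, 0, -0.18], [0.006, 0, 0, 0, 0, 0, -0.18]],
  ],
)

```text
t: 12.65
ee_pos: [550.2, 161.1, 312.8]
orientation: [2.784, 1.451, -0.017]
ft_force: [-14.0, -19.1, 16.3]
width: 51.8
```

Run:
```python
from h import *
where()
s=ctrl.get_image('scene');save('s7',cv2.resize(s[120:280,240:440],None,fx=4,fy=4,interpolation=cv2.INTER_CUBIC)[:600])
```

```text
t 12.65 tip_w [548.7 159.9 130.8] tip_case [-30.3   1.  130.8] F [-14.  -19.1  16.3] M [-2.99  1.96 -0.11] w 51.8
yaw x 55.06161008810287 zaxis [-0.0085 -0.0066 -0.9999] q [ 0.27  0.47  1.81 -0.01  0.87  0.88]
```

View pics/s7.png

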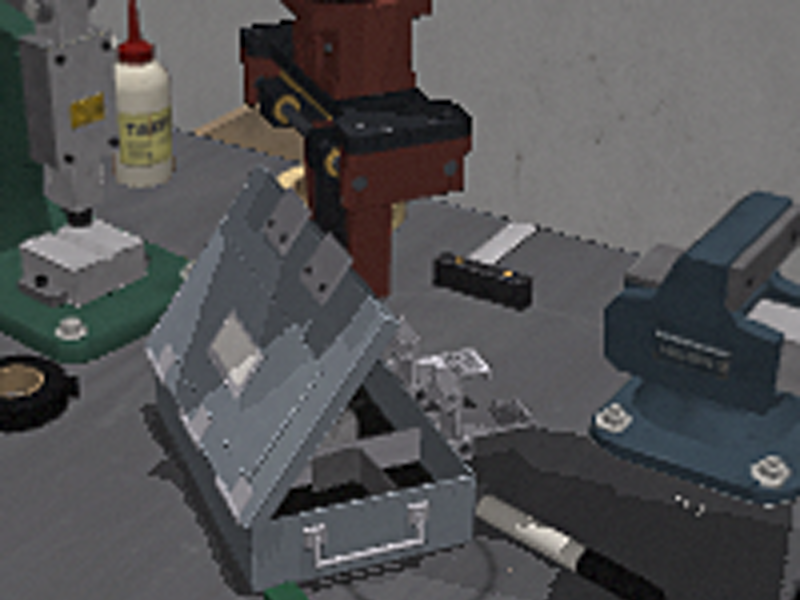

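jog_arm(
  steps=[
    [[0, 0, -0.003, 0, 0, 0, -0.18], [0.003, 0, -0.004, 0, 0, 0, -0.18], [0.005, 0, -0.004, 0, 0, 0, -0.18], [0.005, 0, -0.004, 0, 0, 0, -0.18]],
  ],
)

```text
t: 13.03
ee_pos: [559.2, 173.9, 327.2]
orientation: [-2.786, -1.451, 0.006]
ft_force: [-3.3, -4.2, -4.7]
width: 51.4
```

Run:
```python
from h import *
where()
im=ctrl.get_image('scene');save('s8',cv2.resize(im[120:280,240:440],None,fx=4,fy=4,interpolation=cv2.INTER_CUBIC)[:600])
```

```text
t 13.03 tip_w [558.6 173.6 145.2] tip_case [-13.4   0.7 145.2] F [-3.3 -4.2 -4.7] M [-0.71  0.5  -0.02] w 51.4
yaw x 55.01165163226471 zaxis [-0.0033 -0.0016 -1.    ] q [ 0.28  0.47  1.77 -0.    0.91  0.89]
```

View pics/s8.png

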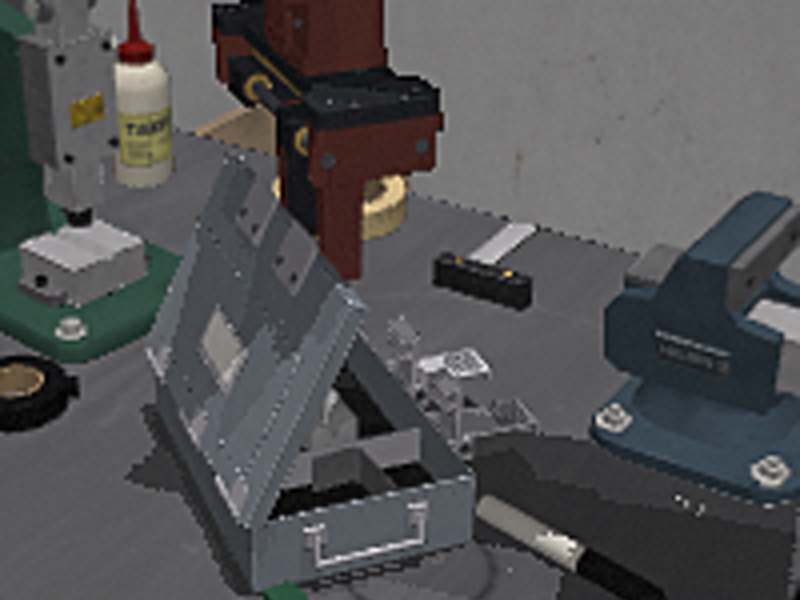

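jog_arm(
  steps=[
    [[0.005, 0, -0.003, 0, 0, 0, -0.18], [0.005, 0, -0.003, 0, 0, 0, -0.18], [0.005, 0, -0.0025, 0, 0, 0, -0.18], [0.005, 0, -0.002, 0, 0, 0, -0.18], [0.005, 0, -0.002, 0, 0, 0, -0.18], [0.005, 0, -0.0015, 0, 0, 0, -0.18], [0.005, 0, -0.001, 0, 0, 0, -0.18], [0.005, 0, -0.0005, 0, 0, 0, -0.18], [0.005, 0, 0, 0, 0, 0, -0.18], [0.005, 0, 0, 0, 0, 0, -0.18]],
  ],
)

```text
t: 13.92
ee_pos: [588.4, 215.2, 343.8]
orientation: [2.786, 1.451, -0.002]
ft_force: [-4.3, -6.0, 5.2]
width: 51.7
```

Run:
```python
from h import *
where()
im=ctrl.get_image('scene');save('s9',cv2.resize(im[120:280,240:440],None,fx=4,fy=4,interpolation=cv2.INTER_CUBIC)[:600])
```

```text
t 13.92 tip_w [588.3 215.  161.8] tip_case [ 37.5   0.  161.8] F [-4.3 -6.   5.2] M [-1.    0.71 -0.11] w 51.7
yaw x 55.03242279494734 zaxis [-9.e-04 -1.e-03 -1.e+00] q [ 0.33  0.5   1.67 -0.    0.98  0.94]
```

View pics/s9.png

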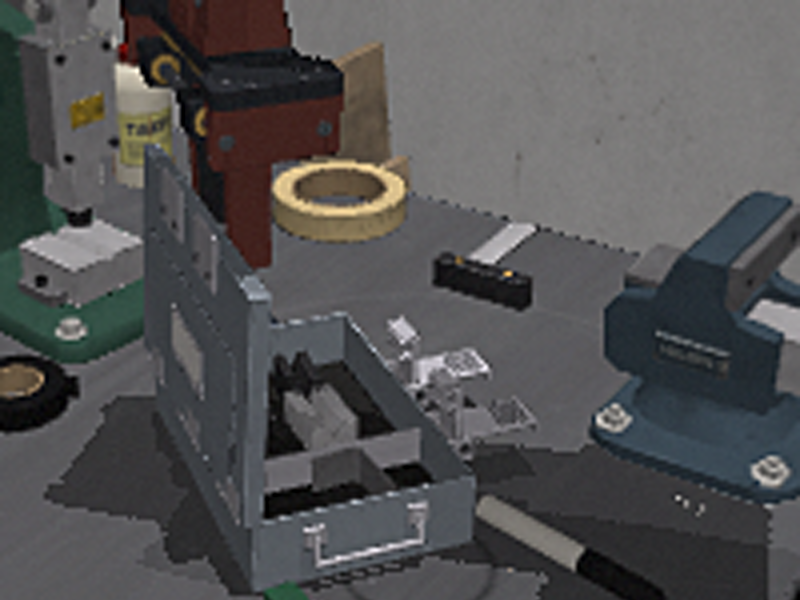

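jog_arm(
  steps=[
    [[0.005, 0, 0, 0, 0, 0, -0.18], [0.005, 0, 0, 0, 0, 0, -0.18], [0.005, 0, 0, 0, 0, 0, -0.18], [0.004, 0, 0, 0, 0, 0, -0.18], [0.003, 0, 0, 0, 0, 0, -0.18], [0, 0, 0, 0, 0, 0, -0.18]],
  ],
)

```text
t: 14.47
ee_pos: [601.6, 233.8, 343.8]
orientation: [2.786, 1.452, 0.002]
ft_force: [-2.4, -1.1, 0.4]
width: 51.7
```

Run:
```python
from h import *
where()
```

```text
t 14.47 tip_w [601.8 233.9 161.8] tip_case [ 60.8  -0.3 161.8] F [-2.4 -1.1  0.4] M [-0.29  0.07 -0.03] w 51.7
yaw x 55.0391461709065 zaxis [ 1.4e-03  6.0e-04 -1.0e+00] q [0.35 0.52 1.63 0.   0.99 0.96]
```

jog_arm(
  steps=[
    [[0.002, 0, 0, 0, 0, 0, -0.18], [0.002, 0, 0, 0, 0, 0, -0.18], [0.002, 0, 0, 0, 0, 0, -0.18], [0.002, 0, 0, 0, 0, 0, -0.18], [0, 0, 0, 0, 0, 0, -0.18]],
  ],
)

```text
t: 14.88
ee_pos: [606.0, 240.1, 343.2]
orientation: [2.786, 1.452, 0.001]
ft_force: [-0.9, -2.6, 1.5]
width: 51.8
```

Run:
```python
from h import *
where()
im=ctrl.get_image('scene');save('s10',cv2.resize(im[120:280,240:440],None,fx=4,fy=4,interpolation=cv2.INTER_CUBIC)[:600])
```

```text
t 14.88 tip_w [606.1 240.2 161.2] tip_case [ 68.4  -0.2 161.2] F [-0.9 -2.6  1.5] M [-0.45  0.02 -0.04] w 51.8
yaw x 55.03760330248857 zaxis [ 6.e-04  3.e-04 -1.e+00] q [0.36 0.53 1.61 0.   1.   0.97]
```

View pics/s10.png

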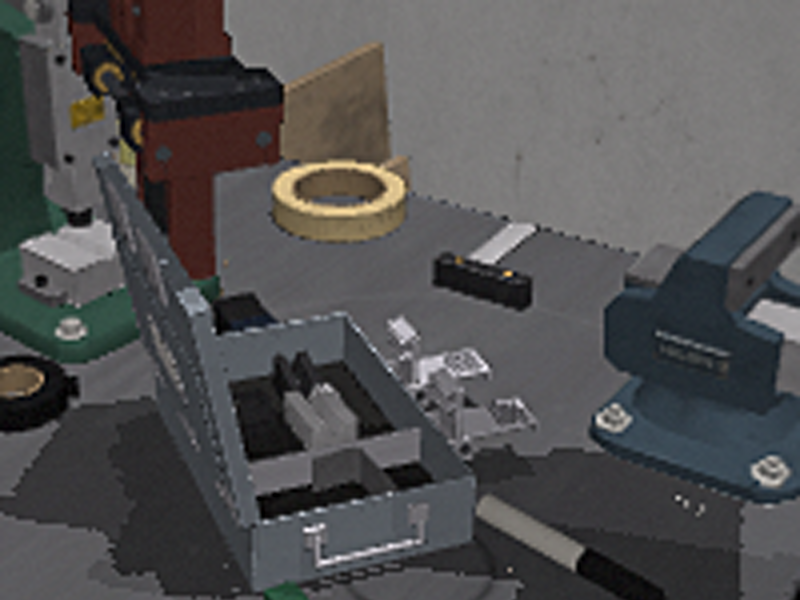

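jog_arm(
  steps=[
    [[0.002, 0, 0, 0, 0, 0, -0.18], [0.002, 0, 0, 0, 0, 0, -0.18], [0, 0, 0, 0, 0, 0, -0.18]],
  ],
)

```text
t: 15.18
ee_pos: [608.1, 243.3, 342.8]
orientation: [2.786, 1.451, -0.0]
ft_force: [-0.2, -4.0, -0.4]
width: 51.8
```

Run:
```python
from h import *
where()
```

```text
t 15.18 tip_w [608.  243.2 160.8] tip_case [ 72.   -0.  160.8] F [-0.2 -4.  -0.4] M [-0.59 -0.03 -0.03] w 51.8
yaw x 55.035267981297565 zaxis [-2.e-04 -2.e-04 -1.e+00] q [ 0.36  0.54  1.6  -0.    1.    0.97]
```

jog_arm(
  steps=[
    [[0.002, 0, 0, 0, 0, 0, -0.18], [0.001, 0, 0, 0, 0, 0, -0.18], [0, 0, 0, 0, 0, 0, -0.18]],
  ],
)

```text
t: 15.43
ee_pos: [609.6, 245.7, 342.7]
orientation: [-2.786, -1.451, 0.001]
ft_force: [-0.8, -3.5, -2.3]
width: 52.2
```

Run:
```python
from h import *
where()
```

```text
t 15.43 tip_w [609.4 245.7 160.7] tip_case [ 74.8   0.2 160.7] F [-0.8 -3.5 -2.3] M [-0.56  0.13 -0.1 ] w 52.2
yaw x 55.03394114527507 zaxis [-8.e-04 -1.e-04 -1.e+00] q [0.37 0.54 1.6  0.   1.01 0.98]
```

Near the stop. I'll withdraw forwards and up, then check.

jog_arm(
  steps=[
    [[-0.005, 0, 0, 0, 0, 0, -0.18], [-0.015, 0, 0, 0, 0, 0, -0.18], [-0.025, 0, 0, 0, 0, 0, -0.18], [-0.025, 0, -0.01, 0, 0, 0, -0.18], [-0.025, 0, -0.02, 0, 0, 0, -0.18], [-0.025, 0, -0.02, 0, 0, 0, -0.18], [-0.025, 0, -0.02, 0, 0, 0, -0.18], [-0.025, 0, -0.02, 0, 0, 0, -0.18], [-0.025, 0, -0.02, 0, 0, 0, -0.18], [-0.02, 0, -0.01, 0, 0, 0, -0.18], [0, 0, 0, 0, 0, 0, -0.18], [0, 0, 0, 0, 0, 0, -0.18]],
  ],
)

```text
t: 16.43
ee_pos: [486.3, 69.3, 464.4]
orientation: [2.787, 1.449, 0.006]
ft_force: [0.9, 0.3, -0.1]
width: 51.9
```

Run:
```python
from h import *
o,tc=where()
im=ctrl.get_image('scene');tp=ctrl.get_image('top');save('w11',ctrl.get_image('wrist'))
cs,ct=cam('scene'),cam('top')
for c,n in((cs,'scene'),(ct,'top')):
    try:
        for r in ctrl.landmark_of('lid_edge',n)[:1]: print(n,r['p'],r['uv'],[np.round(proj(c,case2w(X,(65-135*np.cos(a),0,48+135*np.sin(a))))[0],1).tolist() for a in(1.5,1.6,1.7,1.8)])
    except Exception as e: print(e)
    for th,z in [('rubber_strip_mid',7),('riser_block_mid',15),('marker_pen_mid',8),('try_square_mid',12),('black_tape_mid',9),('pad_left',36),('pad_right',36)]:
        for r in ctrl.landmark_of(th,n)[:1]: print(n,th,round(r['p'],2),np.round(atz(c,r['uv'],z)[:2]))
big=cv2.resize(im,None,fx=4,fy=4,interpolation=cv2.INTER_CUBIC)
for a,col in((1.6,(255,0,0)),(1.8,(0,255,0))):
    P=[(65-135*np.cos(a),y,48+135*np.sin(a)) for y in(103,-103)]
    q=np.round((proj(cs,case2w(X,[(65,103,48)]+P))+.4)*4).astype(int);cv2.polylines(big,[q],False,col,1)
save('s11',big[480:1080,960:1760])
big=cv2.resize(tp,None,fx=3,fy=3,interpolation=cv2.INTER_CUBIC)
save('t11',big[330:930,630:1410])
```

```text
t 16.43 tip_w [487.   69.5 282.4] tip_case [-1.398e+02 -2.000e-01  2.824e+02] F [ 0.9  0.3 -0.1] M [-0.06 -0.06  0.02] w 51.9
yaw x 54.95321595847189 zaxis [ 0.0036  0.0013 -1.    ] q [0.12 0.15 1.86 0.   1.13 0.73]
scene 0.77 [265.0, 176.9] [[289.8, 172.9], [283.7, 173.7], [277.6, 175.2], [271.6, 177.2]]
scene rubber_strip_mid 0.87 [455. 320.]
scene riser_block_mid 0.64 [682.  76.]
scene marker_pen_mid 0.84 [395. 179.]
scene try_square_mid 0.56 [ 598. -134.]
scene black_tape_mid 0.71 [774. 216.]
scene pad_left 0.79 [470. 111.]
scene pad_right 0.7 [441. 346.]
top 0.83 [279.7, 170.5] [[289.5, 179.6], [285.6, 176.2], [281.7, 173.1], [277.9, 170.1]]
top rubber_strip_mid 0.68 [461. 308.]
top riser_block_mid 0.58 [676.  86.]
top marker_pen_mid 0.73 [397. 172.]
top try_square_mid 0.62 [ 590. -139.]
top black_tape_mid 0.73 [766. 220.]
```

View pics/s11.png

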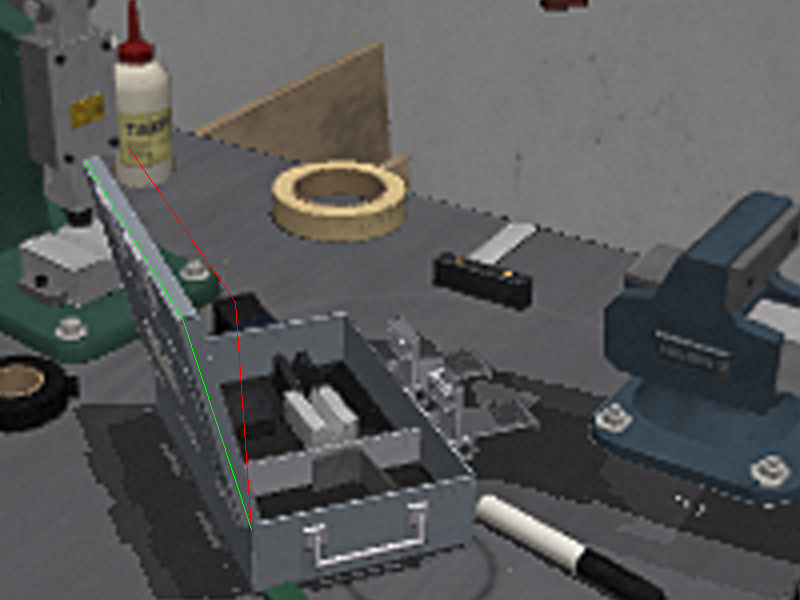

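View pics/t11.png

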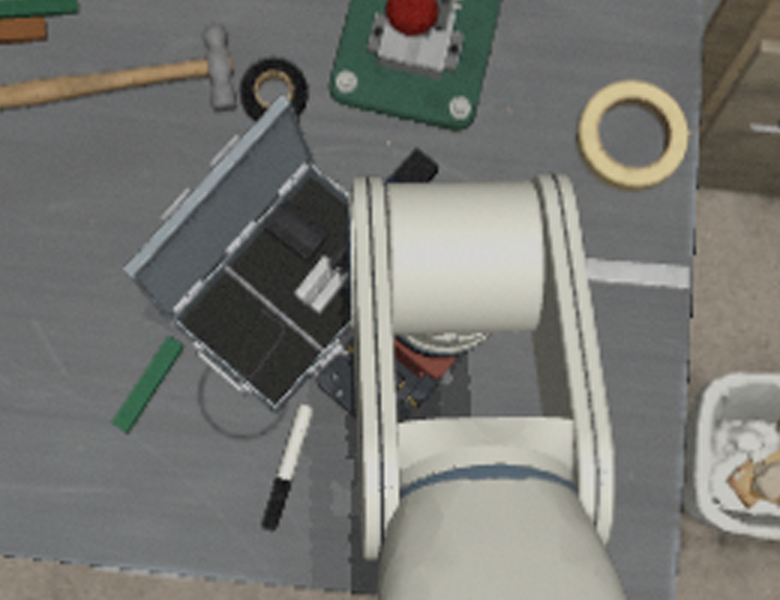

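Run:
```python
from h import *
print(ctrl.close_job())
```

```text
the job is handed in; nothing more can be done
None
```

The case is open and the job was handed in at about t = 16.6 s of the 46 s allowed. No verdict was reported.

**What I did:**
- **Catches:** I pressed both pads down together, one fingertip on each. I held about 14 N for over a second while the lid rose to roughly 0.35 rad, then let go.
- **Lid:** I waited for the lid to come to rest at about 0.87 rad, then pushed it back and withdrew the arm upward and clear.

**Last checks:**
- **Lid:** in the scene picture it lies on the line I drew for 1.8 rad. The top camera's landmark gives about 1.75 to 1.8 rad. The scene landmark came out about 7 px beyond the 1.8 rad prediction, which I put down to detector error.
- **Case:** it appears where it stood at the start and is flat in the pictures.
- **Other things:** their landmarks are within about 15 mm of the first readings. That is the detectors' scatter, and the pictures show no movement.
- **Catches:** they look back at rest in the scene picture, though I had no joint reading. The scene camera's detector put the right pad in the wrong place, and the top view of the pads was blocked by the arm.
- **Robot:** nothing was touching the arm at the end, with wrist force under 1 N.

**What went wrong on the way:** the first stretch of the push was too horizontal and jammed by friction, reaching about 29 N at the wrist. I changed to following the lid's arc, and the force readings after that stayed at or below about 9 N.

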